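# Tare the bench scale with the cup on it

### The job

The empty cup is standing on the bench scale: zero the scale by gently pressing the round key with the shut fingertips and holding it down for about a second. Then let the key come up and draw the hand back well clear above it, a good hand's breadth. Do not press the two bar-shaped keys, do not touch the weighing pan, and leave the cup and the two jars as they stand.

Things in the scene. Friction and masses are not known exactly. Their poses are not given: they have to be found in the camera images.
- scale: off-white bench scale fixed to the table, housing 170 (x) x 200 (y) mm, its flat top 30 mm above the table. Origin at the centre of its underside, on the table; x points away from the robot across the scale to its back, y to its left. Three key places lie along its front edge, at x = -60 mm and y = -50, 0 and +50 mm; which key is in which place varies. A blank display lies at the right of the housing.
- pan: round steel weighing pan of the scale, 110 mm across, 6 mm thick, its top 50 mm above the table. Origin at the centre of its underside, at x = +25, y = +30 mm on the scale. It must not be touched.
- round_key_seat: flat square seat plate fixed on the scale, 38 mm square, 1 mm thick; its origin is the centre of its underside, on the scale's housing (30 mm above the table), at one of the three key places. Carries the round key.
- round_key_top (a point): centre of the top of the round black key to be pressed: a disc 28 mm across, the only round key. Unpressed, its top is 42 mm above the table and 12 mm above the housing; it moves straight down with the key.
- round_key (a joint): travel of the round key in m: 0 up, 0.005 fully down. A spring pushes it back up: about 1 N to start it, about 4.5 N fully down. It counts as pressed beyond 0.003.
- bar_key_a_seat: flat square seat plate fixed on the scale, 38 mm square, 1 mm thick; its origin is the centre of its underside, on the scale's housing (30 mm above the table), at one of the three key places. Carries a bar-shaped black key, 30 mm (x) x 12 mm (y), top 42 mm above the table; not to be pressed.
- bar_key_a (a joint): travel of that bar-shaped key in m, 0 up, 0.005 fully down, same spring
- bar_key_b_seat: flat square seat plate fixed on the scale, 38 mm square, 1 mm thick; its origin is the centre of its underside, on the scale's housing (30 mm above the table), at one of the three key places. Carries the second, identical bar-shaped key; not to be pressed.
- bar_key_b (a joint): travel of the second bar-shaped key in m, 0 up, 0.005 fully down, same spring
- cup: small dark red cup, 52 mm across, 36 mm high, loose on the pan; origin at the centre of its underside, z up
- tall_jar: clear jar with a black lid, 52 mm across, 58 mm high, loose on the table to the left of the scale; origin at the centre of its underside, z up
- short_jar: jar with a gold lid, 42 mm across, 46 mm high, loose on the table to the right of the scale; origin at the centre of its underside, z up
There are look-alikes about, which are no part of the job. Leave any green, pink or purple look-alike of the cup alone.

How it is judged:
By the outcome, as a careful person would: the job done as asked, in the order asked, and still so for the second after the job is handed in, with the robot touching nothing.
It also fails if it takes over 32 s, if anything falls off the work surface, if the arm or the gripper's body presses on something with over 40 N, if the wrist force passes 120 N, or if a joint passes its speed limit or range.

### The arm

A 6-joint arm with a two-finger parallel gripper is mounted at the origin on a cart in front of the work surface, level with it; the furniture and walls round the work are solid. World frame = base frame: x ahead of the robot, y to its left, z up, the work surface at z = 0. Lengths are in mm, angles in rad, forces in N, time in s.
With the tool pointing down it reaches from about 350 to 775 mm from the base axis. Payload 7.3 kg.
Tool frame: the origin (TCP) lies at the very end of the fingers, on their centre line; the grasp point (between the pads) lies 19 mm behind it (pinch_z is the distance from the TCP to the grasp point, in mm); z points along the fingers, y is the direction in which the jaws open and shut (so a half turn about z gives the same grasp; the last joint's range is limited). The gripper opens to 92 mm and grips with 3 to 60 N. Pads are 19 mm wide; open, the fingers measure 130 mm over their backs; the gripper's body (75 mm by 190 mm) begins 47 mm behind the grasp point.
Start: joints at [-1.272, 0.342, 1.524, -0, 1.275, -0.146], TCP at [225.92, -473.925, 226.741] pointing down, gripper open.
Joint ranges: [-2.53, 2.53], [-0.77, 2.02], [0.04, 2.7], [-1, 4.14], [0.28, 2.66], [-3.11, 3.11]. Speed limits (rad/s): [2.57, 2.57, 3.14, 3.14, 3.14, 3.14].

### API

Orientations are given as [roll, pitch, yaw] about the fixed x, y, z axes, in that order (R = Rz(yaw) Ry(pitch) Rx(roll)).
In Python, from plant import * gives the robot as it stands.
- The arm moves only by the tool step_arm, never from a script. Its argument "moves" is one flat list of numbers, 7 for each row, row after row: the shift along the tool's x, y, z scaled (see below), then the turn, a rotation vector about the tool's x, y, z scaled (see below), then the closure, from -1 (fully open) to 1 (shut). A call has 1 to 8 rows; each row shifts and turns the pose as measured when the row begins, along the tool's axes as they then stand; what a row does not reach is not made up. The controller multiplies each number of a shift by 2 cm and each number of a turn by 4 degrees. A row lasts 1/12 s, in which the tool goes at most 41.7 mm and 7.16 degrees, less where a joint would pass 70% of its speed; a pose out of reach is approached as far as the arm can. A call with a number of a shift or a turn outside -1 to 1 is refused whole. A call with a gripper value outside its range is refused whole. The fingers move at their own pace and stop on an object; the grip force is fixed at half the most. Time passes only in rows, so rows that do not move let the fingers close. It gives the time, the measured TCP pose, the force and the opening at its end, in the units of the state.
- get_obs(): the state, without advancing time (a new reading comes with each control period).
- capture(name): name is "side" or "top"; returns the picture (480x640x3 uint8, red, green, blue); there is no depth.
- get_calibration(name): a dict with "mtx" (3x3 intrinsics, pixels), "eye" and "orientation" of the camera in the world. Camera axes: x right, y down, z forward; pixel columns grow to the right and rows downward; lengths in mm; the calibration is good to about 2 mm. A picture is of the moment at which its call begins. get_calibration takes no time and is no camera call.
- close_job(): hands the job in, once; it reports no verdict.
The state is a dict: "time": time; "joint_positions": joint angles; "dq": joint speeds; "tau": joint torques, N m; "tool_pos": TCP position; "tcp_rot": TCP orientation; "contact_force": force on the tool from outside, world axes, zero at the start; "moment": the same for the moment, N m; "grip_width": finger opening in mm.
Only numpy, scipy, OpenCV 4.12 (cv2) and the standard library are available. Lean on these libraries where they do the work, as an engineer would, in place of code of your own. Each camera call takes 0.05 s, during which the arm holds its last target.

## Working session

There is one attempt and no reset: what is moved stays moved. The work goes in short steps, Python scripts to look and compute and a tool call to move; the robot and the scene stay as the last step left them, time stands still between calls to the robot, and variables do not carry over. Pictures are saved under pics/ and viewed, and the job is handed in when it is done.

Besides the shell and the picture viewer there is one more tool, called after "Call:" as name(argument=value, ...), one argument or row to a line, values as JSON. step_arm: Moves the arm, as the interface text tells. Shifts and turns lie within -1 to 1; 1 stands for 2 cm of shift or 4 degrees of turn. Its arguments: {"type":"object","properties":{"moves":{"type":"array"}},"required":["moves"]}

```bash
mkdir -p pics; python3 - <<'E'
from plant import *
import cv2
for n in("top","side"):
    cv2.imwrite(f"pics/{n}0.png",capture(n)[:,:,::-1]); c=get_calibration(n); print(n,c)
o=get_obs(); print(o)
E
```

```text
top {'mtx': array([[584.25288281,   0.        , 322.26574929],
       [  0.        , 584.25288281, 234.66579198],
       [  0.        ,   0.        ,   1.        ]]), 'eye': array([348.25088848, 222.23802257, 921.86575107]), 'orientation': array([-2.97224381,  0.0087302 , -1.55141638])}
side {'mtx': array([[524.53613013,   0.        , 324.3907879 ],
       [  0.        , 524.53613013, 239.8838927 ],
       [  0.        ,   0.        ,   1.        ]]), 'eye': array([122.77545915, 898.98832613, 433.70120997]), 'orientation': array([-2.00011563,  0.00904982, -2.61102707])}
{'time': 0.1, 'joint_positions': array([-1.27198925e+00,  3.42631199e-01,  1.52491741e+00,  1.44481057e-05,
        1.27539928e+00, -1.45985950e-01]), 'dq': array([ 0.00045217, -0.00143485, -0.00321937,  0.00050356, -0.00096743,
       -0.00173392]), 'tau': array([ 1.02245183e-03, -4.32006097e+01, -2.44694120e+01,  7.19212135e-02,
        5.26149804e-02, -6.17458477e-05]), 'tool_pos': array([ 225.81572849, -473.55423418,  226.12722601]), 'tcp_rot': array([-3.14025384e+00, -2.10812922e-04,  4.44788670e-01]), 'contact_force': array([-0.68092309,  1.09005857, -0.15858413]), 'moment': array([ 0.01365069, -0.04408347, -0.03573858]), 'grip_width': 91.8045052833329}
```

View pics/top0.png

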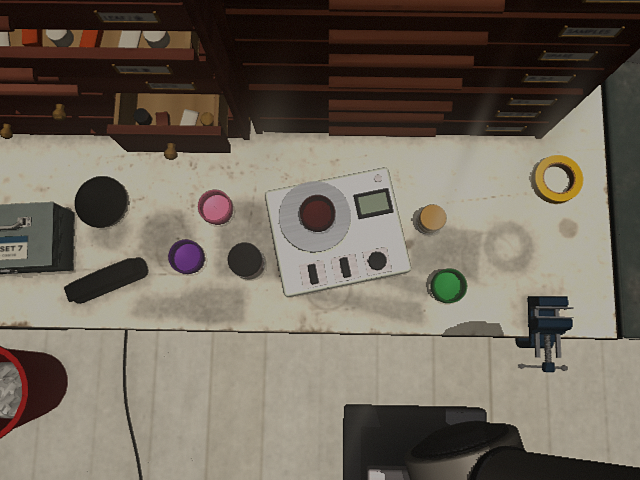

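View pics/side0.png

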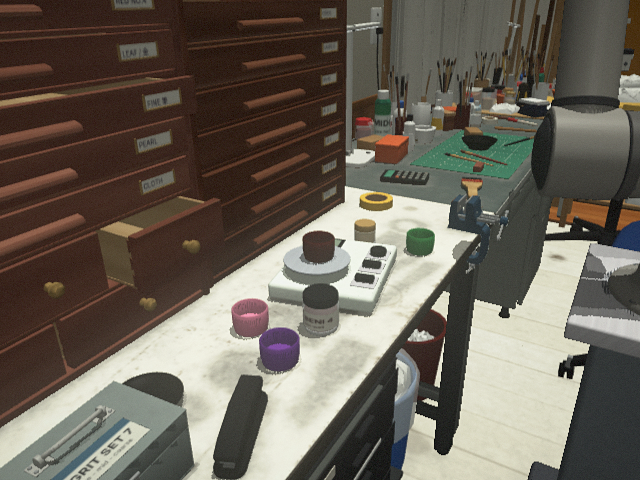

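The top view shows the round key in the right-hand place at about (377,260), with the bar keys at (345,267) and (313,274). In the side view the round key is at about (377,251). I'll refine these and triangulate.

```bash
cat > h.py <<'E'
import numpy as np, cv2
from scipy.spatial.transform import Rotation as Ro
from plant import *
def ray(n,uv):
    c=get_calibration(n); K=c["mtx"]; R=Ro.from_euler('xyz',c["orientation"]).as_matrix()
    return c["eye"], R@np.linalg.inv(K)@np.array([uv[0],uv[1],1.])
def at(n,uv,z):
    e,d=ray(n,uv); return e+d*(z-e[2])/d[2]
def proj(n,p):
    c=get_calibration(n); R=Ro.from_euler('xyz',c["orientation"]).as_matrix()
    q=c["mtx"]@(R.T@(np.array(p)-c["eye"])); return q[:2]/q[2]
E
python3 - <<'E'
from h import *
print(at("top",(377,260),42),at("side",(377,251),42))
for uv in [(345,267),(313,274)]: print(at("top",uv,42))
for uv in [(266,191),(388,168),(411,271),(289,296)]: print("corner",at("top",uv,30))
t=cv2.imread("pics/top0.png")[225:305,260:420]; s=cv2.imread("pics/side0.png")[225:315,260:420]
cv2.imwrite("pics/tz.png",cv2.resize(t,None,fx=5,fy=5,interpolation=cv2.INTER_NEAREST))
cv2.imwrite("pics/sz.png",cv2.resize(s,None,fx=5,fy=5,interpolation=cv2.INTER_NEAREST))
E
```

```text
[461.06730887 149.14531433  42.        ] [457.14099811 158.15487676  42.        ]
[449.51627652 197.47817204  42.        ]
[438.00095809 245.66159239  42.        ]
corner [568.53665321 322.65964678  30.        ]
corner [609.13031338 131.33463536  30.        ]
corner [446.60141801  96.10365705  30.        ]
corner [404.97061354 281.77258471  30.        ]
```

View pics/tz.png

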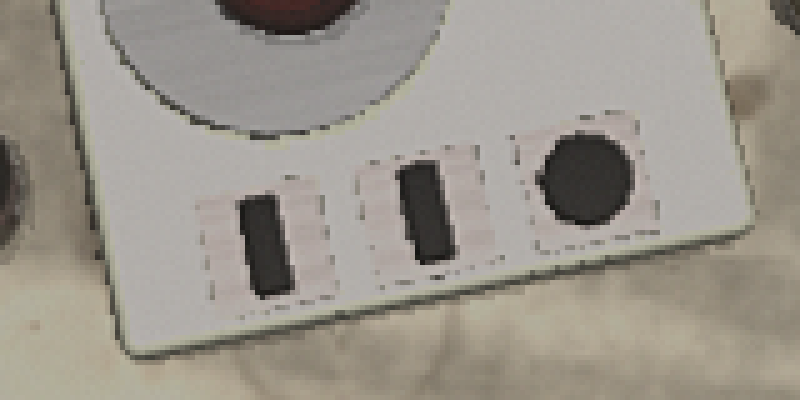

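View pics/sz.png

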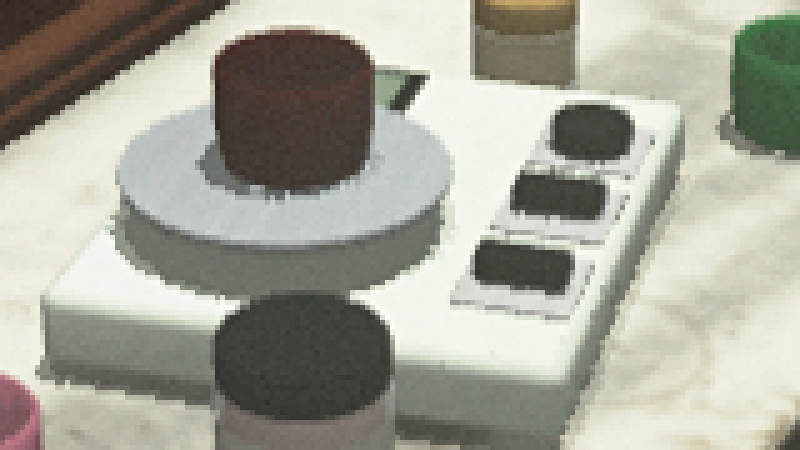

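```bash
python3 - <<'E'
from h import *
for n,(x0,y0,x1,y1) in {"top":(364,246,392,276),"side":(366,242,392,260)}.items():
    im=cv2.cvtColor(cv2.imread(f"pics/{n}0.png"),cv2.COLOR_BGR2GRAY)[y0:y1,x0:x1]
    k,l,st,ce=cv2.connectedComponentsWithStats((im<100).astype(np.uint8))
    i=1+st[1:,4].argmax(); print(n,st[i],ce[i]+[x0,y0])
uv=[(377,260.7),(378.6,250.3)]
print(at("top",uv[0],42),at("side",uv[1],42))
p=at("top",uv[0],42)
# project predicted discs in side
a=np.linspace(0,2*np.pi,40)
for n,z in(("top",42),("side",42)):
    q=np.array([proj(n,p+[14*np.cos(t),14*np.sin(t),0]) for t in a]);print(n,q.min(0),q.max(0))
E
```

```text
top [  3   5  20  19 276] [376.82971014 260.46014493]
side [  4   4  16  11 151] [377.80794702 251.21854305]
[459.99917194 149.14146467  42.        ] [455.92865989 154.31118937  42.        ]
top [367.75828166 251.54825321] [386.24250126 269.88437253]
side [369.5976729  245.22318627] [385.88028751 252.2127531 ]
```

Call:
step_arm(
  moves=[0,0,0,0,0,0,1],
)

```text
time: 0.18
tool_pos: [225.7, -473.4, 225.8]
tcp_rot: [-3.139, -0.0, 0.445]
contact_force: [0.6, -0.0, 0.2]
grip_width: 88.3
```

The two views agree: the top-view estimate projects onto the side-view disc. The key is at about (460,149,42). I'll move above it with the fingers shut.

Call:
step_arm(
  moves=[0.5,-0.5,0,0,0,0,1,1,-0.95,0,0,0,0,1,1,-0.95,0,0,0,0,1,1,-0.95,0,0,0,0,1,1,-0.95,0,0,0,0,1,1,-0.95,0,0,0,0,1,1,-0.95,0,0,0,0,1,1,-0.95,0,0,0,0,1],
)

```text
time: 0.85
tool_pos: [299.5, -275.6, 223.0]
tcp_rot: [-3.136, 0.001, 0.436]
contact_force: [0.9, -0.7, -0.1]
grip_width: 36.3
```

Call:
step_arm(
  moves=[1,-0.95,0,0,0,0,1,1,-0.95,0,0,0,0,1,1,-0.95,0,0,0,0,1,1,-0.95,0,0,0,0,1,1,-0.95,0,0,0,0,1,1,-0.95,0,0,0,0,1,1,-0.95,0,0,0,0,1,1,-0.95,0,0,0,0,1],
)

```text
time: 1.52
tool_pos: [381.4, -58.8, 223.4]
tcp_rot: [-3.135, 0.001, 0.434]
contact_force: [0.2, -0.5, 0.4]
grip_width: 0.5
```

Call:
step_arm(
  moves=[1,-0.97,0,0,0,0,1,1,-0.97,0,0,0,0,1,1,-0.97,0,0,0,0,1,1,-0.97,0,0,0,0,1,1,-0.97,0,0,0,0,1,1,-0.97,0,0,0,0,1,0.5,-0.5,0,0,0,0,1,0,0,0,0,0,0,1],
)

```text
time: 2.18
tool_pos: [447.7, 124.6, 223.3]
tcp_rot: [-3.133, 0.001, 0.439]
contact_force: [-0.6, -0.2, -0.5]
grip_width: 0.6
```

Call:
step_arm(
  moves=[0.5,-0.4,0.5,-0.1,0,0,1,0.5,-0.4,1,0,0,0,1,0,0,1,0,0,0,1,0,0,1,0,0,0,1,0,0,1,0,0,0,1,0,0,1,0,0,0,1,0,0,1,0,0,0,1,0,0,0,0,0,0,1],
)

```text
time: 2.85
tool_pos: [458.5, 145.5, 88.7]
tcp_rot: [3.14, 0.001, 0.442]
contact_force: [-1.6, -0.3, -0.3]
grip_width: 0.4
```

Call:
step_arm(
  moves=[0,0,0,0,0,0,1],
)

```text
time: 2.93
tool_pos: [458.2, 144.8, 88.5]
tcp_rot: [3.141, 0.002, 0.441]
contact_force: [0.0, -0.3, 0.6]
grip_width: 0.3
```

```bash
python3 - <<'E'
from h import *
for n in("top","side"):
    im=capture(n)[:,:,::-1]; cv2.imwrite(f"pics/{n}1.png",im)
    cv2.imwrite(f"pics/{n}1z.png",cv2.resize(im[150:310,250:450],None,fx=3.5,fy=3.5))
o=get_obs();print(o["tool_pos"],o["tcp_rot"],o["contact_force"],[proj(n,o["tool_pos"]) for n in("top","side")])
E
```

```text
[458.5878606  145.07902176  89.28245601] [3.14009793e+00 7.58965982e-04 4.41337170e-01] [-0.15761368  0.21672618 -0.63683478] [array([382.58547618, 257.62173527]), array([380.43559195, 222.76146925])]
```

View pics/side1z.png

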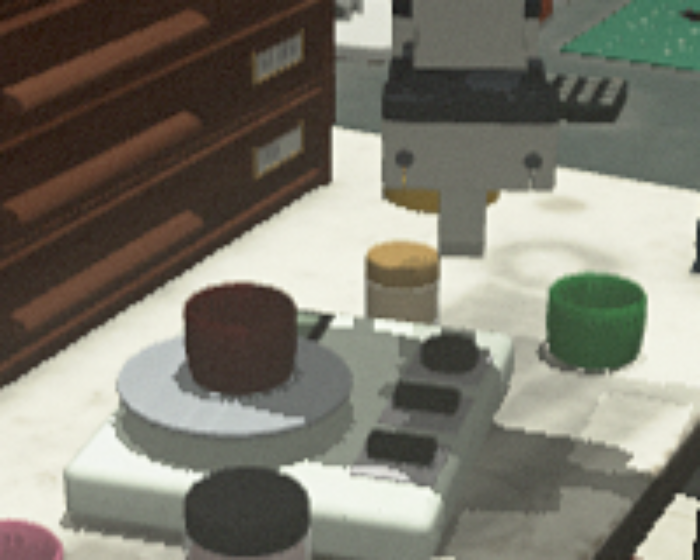

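View pics/top1z.png

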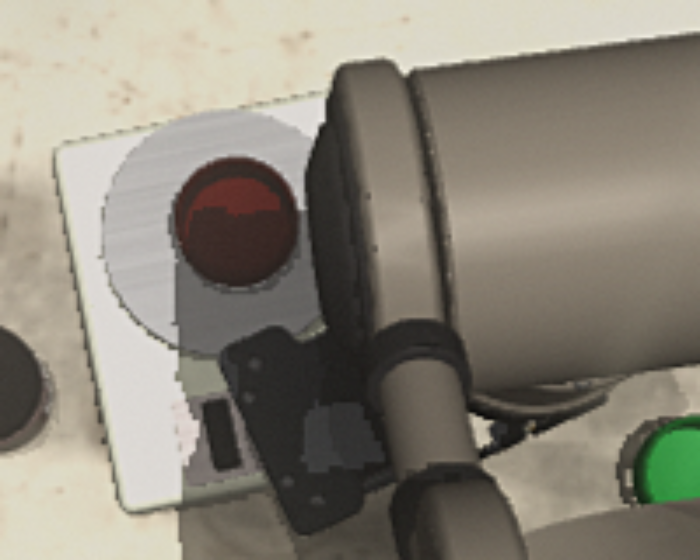

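Call:
step_arm(
  moves=[0.15,-0.16,0.4,0,0,0,1,0,0,0.6,0,0,0,1,0,0,0.5,0,0,0,1,0,0,0.25,0,0,0,1,0,0,0,0,0,0,1],
)

```text
time: 3.45
tool_pos: [464.6, 150.4, 57.6]
tcp_rot: [3.137, -0.011, 0.441]
contact_force: [0.2, 0.3, 0.5]
grip_width: 0.8
```

Call:
step_arm(
  moves=[0,0,0,0,0,0,1],
)

```text
time: 3.53
tool_pos: [464.9, 150.6, 57.9]
tcp_rot: [3.137, -0.012, 0.441]
contact_force: [0.0, 0.8, 0.8]
grip_width: 0.3
```

```bash
python3 - <<'E'
from h import *
o=get_obs();print(o)
E
```

```text
{'time': 3.5333, 'joint_positions': array([ 0.15728666,  0.48373063,  1.8465036 , -0.00209161,  0.79866198,
        1.28870474]), 'dq': array([ 2.78815716e-03, -5.25519048e-05, -4.28649782e-03,  1.69932870e-04,
       -3.06242492e-03,  3.18688922e-04]), 'tau': array([-2.10636755e-02, -4.26019835e+01, -1.69051158e+01,  3.60603270e-02,
       -1.60819078e-01,  1.23069782e-03]), 'tool_pos': array([464.89199305, 150.60259967,  57.88390518]), 'tcp_rot': array([ 3.13660152, -0.01177125,  0.44085735]), 'contact_force': array([0.03036554, 0.80536321, 0.77521641]), 'moment': array([ 0.0190255 , -0.00833236, -0.03792732]), 'grip_width': 0.3037335719697623}
```

Call:
step_arm(
  moves=[-0.25,-0.05,0,0.07,-0.17,0,1,0,0,0.3,0,0,0,1,0,0,0,0,0,0,1],
)

```text
time: 3.78
tool_pos: [460.5, 149.6, 53.0]
tcp_rot: [3.141, -0.002, 0.441]
contact_force: [-0.6, -0.4, 0.5]
grip_width: 0.3
```

Call:
step_arm(
  moves=[0,0,0.25,0,0,0,1,0,0,0.2,0,0,0,1,0,0,0,0,0,0,1],
)

```text
time: 4.03
tool_pos: [460.9, 149.6, 43.5]
tcp_rot: [3.141, -0.003, 0.441]
contact_force: [0.3, 0.1, 0.2]
grip_width: 0.8
```

```bash
python3 - <<'E'
from h import *
im=capture("side")[:,:,::-1]
cv2.imwrite(f"pics/side2z.png",cv2.resize(im[190:290,320:450],None,fx=5.5,fy=5.5))
o=get_obs();print(o["tool_pos"],o["tcp_rot"],o["contact_force"])
E
```

```text
[460.89855428 149.64098517  43.73846767] [ 3.14080850e+00 -2.79955960e-03  4.41019576e-01] [ 0.26156123 -0.18972574  0.59775857]
```

View pics/side2z.png

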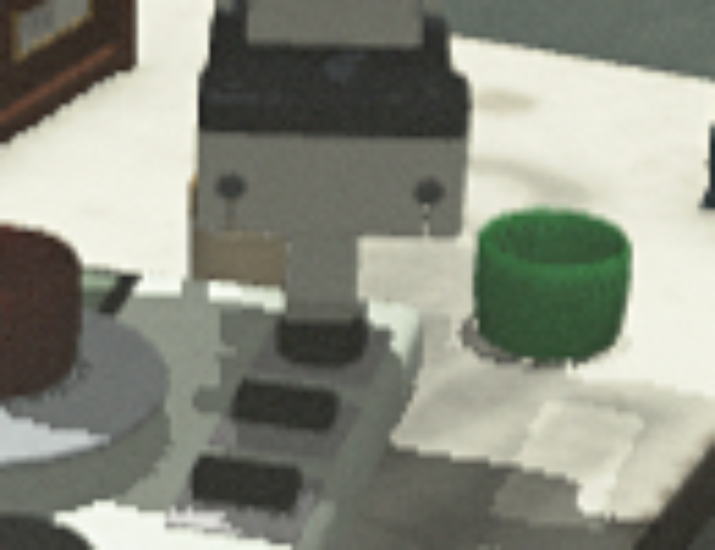

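The fingertips sit centred just above the round key, at about (378,249) in the full image. Next I'll press gently.

Call:
step_arm(
  moves=[0,0,0.1,0,0,0,1,0,0,0.07,0,0,0,1,0,0,0.05,0,0,0,1],
)

```text
time: 4.33
tool_pos: [461.2, 149.7, 39.3]
tcp_rot: [3.141, -0.003, 0.441]
contact_force: [-0.5, -1.0, 3.2]
grip_width: 0.2
```

Call:
step_arm(
  moves=[0,0,0.05,0,0,0,1,0,0,0.03,0,0,0,1],
)

```text
time: 4.5
tool_pos: [461.2, 149.7, 37.9]
tcp_rot: [3.141, -0.003, 0.441]
contact_force: [-0.5, -0.5, 4.0]
grip_width: 0.4
```

Call:
step_arm(
  moves=[0,0,0,0,0,0,1,0,0,0,0,0,0,1,0,0,0,0,0,0,1,0,0,0,0,0,0,1,0,0,0,0,0,0,1],
)

```text
time: 4.92
tool_pos: [461.2, 149.7, 38.4]
tcp_rot: [3.14, -0.004, 0.441]
contact_force: [-0.6, 0.0, 3.7]
grip_width: 0.1
```

Call:
step_arm(
  moves=[0,0,0.02,0,0,0,1,0,0,0.01,0,0,0,1,0,0,0,0,0,0,1,0,0,0,0,0,0,1,0,0,0,0,0,0,1,0,0,0,0,0,0,1,0,0,0,0,0,0,1],
)

```text
time: 5.5
tool_pos: [461.2, 149.7, 37.9]
tcp_rot: [3.14, -0.004, 0.441]
contact_force: [-2.6, -1.2, 4.2]
grip_width: 0.9
```

Call:
step_arm(
  moves=[0,0,-0.15,0,0,0,1,0,0,-0.3,0,0,0,1,0,0,-0.6,0,0,0,1,0,0,-1,0,0,0,1,0,0,-1,0,0,0,1,0,0,-1,0,0,0,1,0,0,-1,0,0,0,1,0,0,-1,0,0,0,1],
)

```text
time: 6.17
tool_pos: [457.9, 149.1, 160.6]
tcp_rot: [-3.14, 0.006, 0.441]
contact_force: [-0.7, 0.2, -0.6]
grip_width: 0.7
```

Call:
step_arm(
  moves=[0,0,-1,0,0,0,1,0,0,-1,0,0,0,1,0,0,-1,0,0,0,1,0,0,-0.5,0,0,0,1,0,0,0,0,0,0,1,0,0,0,0,0,0,1],
)

```text
time: 6.67
tool_pos: [459.1, 149.3, 240.0]
tcp_rot: [3.141, -0.002, 0.441]
contact_force: [0.1, -0.3, 0.3]
grip_width: 0.3
```

```bash
python3 - <<'E'
from h import *
im=capture("side")[:,:,::-1]
cv2.imwrite("pics/side3.png",im)
a=cv2.imread("pics/side0.png")
cv2.imwrite("pics/side3z.png",np.hstack([cv2.resize(x[215:365,220:450],None,fx=1.7,fy=2.5) for x in(a,im)]))
o=get_obs();print(o["tool_pos"],o["contact_force"],o["time"],np.abs(o["dq"]).max())
E
```

```text
[459.09508173 149.35225772 239.82549445] [-0.45500964 -0.77896577  0.57159066] 6.7167 0.01592355865019912
```

View pics/side3z.png

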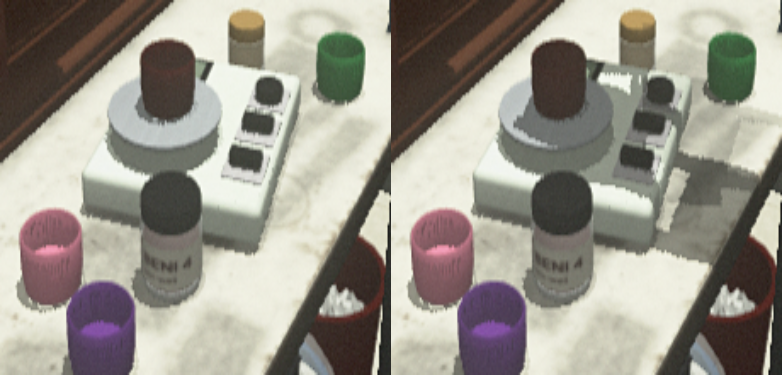

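The key is back up and nothing else has moved: the before and after pictures match apart from the arm's shadow. I'm handing the job in.

```bash
python3 -c "
from plant import *
print(close_job())"
```

```text
the job is handed in; nothing more can be done
None
```

I pressed the round key, in the right-hand place at about (460, 149, 42) mm, with the shut fingertips and then handed the job in.

- **Press:** the key went about 4 mm down, with the TCP at z between 37.9 and 38.4 mm and a force of 3.7–4.2 N. It stayed down for about 1.1 s. I worked out the travel from TCP height and force, because the key joint itself cannot be read.
- **Hand drawn back:** I let the key come up and raised the hand straight up to z = 240 mm, about 200 mm above the key. The contact force there was about zero, and the robot clock read 6.7 s.
- **Scene after:** the before and after side pictures show the round key up again. The cup, both jars, the bar keys and the look-alikes are where they were. I took no top picture at the end.
- **Disagreements:** the two cameras placed the key up to about 6 mm apart. I used the top view, and it held when projected into the side view. On the way down the TCP drifted about 5 mm in x, which I corrected before touching the key.

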